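Pack a culture flask in its transport carrier and fasten the hasp

ROBOT

A 7-joint arm with a two-finger parallel gripper is mounted at the origin on a cart in front of the work surface, level with it; the furniture and walls round the work are solid. World frame = base frame: x ahead of the robot, y to its left, z up, the work surface at z = 0. Lengths are in m, angles in rad, forces in N, time in s.
With the tool pointing down it reaches from about 0.4 to 0.85 m from the base axis. Payload 4.5 kg.
Tool frame: the origin (TCP) lies at the centre of the arm's flange, where the gripper is bolted on; the fingertips stand 173 mm ahead of it and the grasp point (between the pads) lies 155 mm ahead of it; z points along the fingers, y is the line along which they close (so a half turn about z gives the same grasp; the last joint's range is limited). The gripper opens to 85 mm and grips with 20 to 120 N. Pads are 22 mm wide; open, the fingers measure 114 mm over their backs; the gripper's body (76 mm by 85 mm) begins 54 mm behind the grasp point. The pads swing forward as they close: fully open they stand 13 mm farther back than shut.
Start: joints at [-1.286, 0.689, -0.195, 1.565, 0.157, 0.902, -0.215], TCP at [0.155, 0.605, 0.405] pointing down, gripper open.
Joint ranges: [-3.01, 3.01], [-0.46, 2.08], [-1.47, 1.51], [0.13, 2.56], [-1, 4.14], [0.04, 2.09], [-2.66, 2.66]. Speed limits (rad/s): [2.57, 2.57, 3.14, 3.14, 3.14, 3.14, 3.14].

INTERFACE

Orientations are given as a unit quaternion [w, x, y, z].
In Python, from cell import ctrl gives the robot as it stands.
- The arm moves only by the tool move_arm, never from a script. Its argument "motion" is a list of rows, each an object of numbers: "jaw": the finger opening in cm, from 0 to 8.54; "dx", "dy", "dz": the shift along the tool's x, y, z in cm; "turn": the turn about the tool's z in degrees. In form: [{"jaw": .., "dx": .., "dy": .., "dz": .., "turn": ..}, ...]. A call has exactly 5 rows; each row is the pose to reach, as a shift and turn from the pose commanded when the call began, along the tool's axes at that moment; what a row does not reach only later rows make up. A row lasts 1/8 s, in which the tool goes at most 62.5 mm and 10.7 degrees, less where a joint would pass 70% of its speed; a pose out of reach is approached as far as the arm can. A call with a gripper value outside its range is refused whole. The fingers move at their own pace and stop on an object; the grip force is fixed at half the most. Time passes only in rows, so rows that repeat a pose let the fingers close, or fill a call up. It gives the time, the measured TCP pose, the force, the opening and the grip force at its end, in the units of the state.
- ctrl.sense(): the state, without advancing time (a new reading comes with each control period).
- ctrl.camera(name): name is "side" or "top"; returns a dict with "color" (400x640x3 uint8, red, green, blue), "z_map" (400x640 float32, m along the optical axis (not along the pixel's ray), 0 where there is no reading), "fx", "fy", "cx", "cy" (pixels), "rvec" (rotation vector, rad) and "tvec" (3), from world to camera coordinates, as OpenCV has them. Camera axes: x right, y down, z forward; pixel columns grow to the right and rows downward; lengths in m; the calibration is good to about 2 mm. A picture is of the moment at which its call begins.
- ctrl.close_job(): hands the job in; it is judged then, once.
The state is a dict: "clock": time; "joints": joint angles; "joint_vel": joint speeds; "joint_efforts": joint torques, N m; "tool_pos": TCP position; "ee_rot": TCP orientation; "ft_force": force on the tool from outside, world axes, zero at the start; "torque": the same for the moment, N m; "gripper_width": opening from 0.0 (shut) to 1.0 (fully open); "grasp_force": force on a finger pad.
Only numpy, scipy, OpenCV 4.12 (cv2) and the standard library are available. Lean on these libraries where they do the work, as an engineer would, in place of code of your own. Each camera call takes 0.05 s, during which the arm holds its last target. There are 200 camera calls.

TASK

The flask with the orange cap is going to another room: lay it gently, flat, inside the open transport carrier and let go of it. Then close the lid fully and swing the metal hasp down over the catch on the front, pressing its tongue home until the sprung nose has snapped back down in front of it. Leave the white-capped flask and the other things on the bench as they are.

Things in the scene. Friction and masses are not known exactly. Their poses are not given: they have to be found in the camera images.
- flask_orange: clear culture flask with an ORANGE screw cap, lying flat, 97 x 44 x 26 mm, 60 g. Origin: centre of its underside; its z is up, its long axis is x, the cap (25 mm across) is at the -x end, which at the start points towards the robot and its right. Take it across the 44 mm width (its y).
- flask_white: the same flask with a WHITE cap, a bystander; same origin and axes. The two may lie in each other's places.
- carrier: transport carrier: light grey box, blue lid, does not shift. Origin: centre of its underside, z up; its front (-x side, with the catch) faces the robot and its right. Base 176 (x) x 190 (y) x 75 mm high, walls 6 mm, a 7 mm carrying lip along each side; inner floor (white liner) at z = 28 mm, inner space x +-82, y +-89 mm.
- carrier_floor (a point): centre of the inner floor; axes as the carrier's. The flask fits lengthwise along x. The open lid leans forward over the floor and leaves no room for a gripper pointing straight down there; one tilted about 30 degrees, its back leaning towards the front (-x), parallel to the lid, has room.
- carrier_lid (a joint): lid angle in rad: 0 shut, open at the start (about 1.0 to 1.1; its stop is 1.12, so it cannot be folded back). Stiff friction hinges hold it at any angle; about 2 to 5 N at its front edge moves it.
- lid_hinge (a point): middle of the lid's hinge axis, along the carrier's y at the top of the rear wall (carrier x = +88, z = 76 mm). The lid reaches 176 mm from hinge to front edge, is 190 mm wide, and its outer face stands 27 mm off the plane through the hinge.
- lid_front (a point): middle of the upper outer edge of the lid's front; shut, it is at carrier x = -88, z = 103 mm. The point's axes turn with the lid: x from front to hinge, z out of the lid's outer face. Open, lid and hasp together reach up to about 0.33 m above the bench; to push the outer face, cross above them.
- hasp (a joint): hasp angle in rad relative to the lid: 0 hanging down along the front (home), 1.57 in the lid's plane, sticking out forward when the lid is shut; 1.3 to 1.9 at the start. Friction holds it where it is left; about 1 N at the tongue swings it. It must stand out while the lid is being shut: hanging down it would land on the catch nose.
- hasp_hinge (a point): middle of the hasp's pin, along the carrier's y, 10 mm in front of the lid's front; with the lid shut it is at carrier x = -98, z = 82 mm
- hasp_tongue (a point): press point on the outer face (-x side when home) of the hasp's tongue, 57 mm from the pin. The hasp is an aluminium strap 44 mm wide, 4 mm thick, 68 mm long: 22 to 42 mm from the pin a window 26 mm wide for the catch nose, 42 to 64 mm the solid tongue, then a small lip turned outwards. Home, the press point is at carrier x = -100, z = 25 mm.
- catch_nose (a joint): lift in m of the dark steel catch nose on the carrier's front; a spring holds it down at 0. Its barb, 16 mm wide, sticks out through the hasp's window to 16 mm in front of the closed hasp, 33 to 46 mm below the pin. Pressing the tongue home lifts it about 4 mm (6 to 10 N at the press point), then it snaps back down in front of the tongue.
- timer: white bench timer, 70 x 64 x 19 mm, a bystander; origin at the centre of its underside
- microscope: inverted microscope, fixed, always in the same place, left of the work: it fills x 0.22 to 0.71, y -0.13 to 0.17 m and is 0.43 m high. Origin near the middle of its foot. The arm starts on its far (left) side: cross over it high up or keep close to the base.

How it is judged:
On the way, in this order (a step that is already met when the one before it is completed fails the run):
1. the orange-capped flask lies flat on the carrier's floor, released, with the lid still open (x of flask_orange in the frame of carrier between -0.045 and 0.045 m and y of flask_orange in the frame of carrier between -0.07 and 0.07 m and ((angle between flask_orange's own z axis and vertical below 0.12 rad and z of flask_orange in the frame of carrier between 0.022 and 0.034 m) or (angle between flask_orange's own z axis and vertical above 3.02 rad and z of flask_orange in the frame of carrier between 0.048 and 0.06 m)) and contact force between the fingers and flask_orange below 0.1 N and value of joint carrier_lid above 0.5 rad and linear speed of flask_orange below 0.03 m/s), for 0.2 s.
2. the lid is shut over the flask, the hasp not yet on the catch (x of flask_orange in the frame of carrier between -0.045 and 0.045 m and y of flask_orange in the frame of carrier between -0.07 and 0.07 m and ((angle between flask_orange's own z axis and vertical below 0.12 rad and z of flask_orange in the frame of carrier between 0.022 and 0.034 m) or (angle between flask_orange's own z axis and vertical above 3.02 rad and z of flask_orange in the frame of carrier between 0.048 and 0.06 m)) and value of joint carrier_lid below 0.03 rad and value of joint hasp above 0.4 rad), for 0.1 s.
3. the hasp is home and the nose has snapped down in front of it (value of joint carrier_lid below 0.03 rad and value of joint hasp below 0.08 rad and value of joint catch_nose below 0.0015 m), for 0.2 s.
At the end, for the whole second after the job is handed in: The orange-capped flask lies flat (within about 7 degrees) and at rest on the carrier's floor, its middle within 45 mm (front to back) and 70 mm (sideways) of the floor's centre; the lid is shut (below 0.03 rad); the hasp is home (below 0.08 rad) and the catch nose is back down (below 1.5 mm) (all of step 3 and x of flask_orange in the frame of carrier between -0.045 and 0.045 m and y of flask_orange in the frame of carrier between -0.07 and 0.07 m and ((angle between flask_orange's own z axis and vertical below 0.12 rad and z of flask_orange in the frame of carrier between 0.022 and 0.034 m) or (angle between flask_orange's own z axis and vertical above 3.02 rad and z of flask_orange in the frame of carrier between 0.048 and 0.06 m)) and contact force between the fingers and flask_orange below 0.1 N and linear speed of flask_orange below 0.02 m/s); the robot touches nothing.
It fails at once if the white-capped flask is moved by more than 20 mm (distance of flask_white from where it was at the start of the episode above 0.02 m).
It fails at once if the timer is moved by more than 20 mm (distance of timer from where it was at the start of the episode above 0.02 m).
It fails at once if the orange-capped flask is dropped or thrown into the carrier (moves faster than 0.65 m/s within 30 mm of its floor) (z of flask_orange in the frame of carrier below 0.058 m and horizontal distance between flask_orange and carrier below 0.08 m and linear speed of flask_orange above 0.65 m/s).
It also fails if it takes over 72 s, if anything falls off the work surface, if the arm or the gripper's body presses on something with over 40 N, if the wrist force passes 120 N, or if a joint passes its speed limit or range.

## Working session

There is one attempt and no reset: what is moved stays moved. The work goes in short steps, Python scripts to look and compute and a tool call to move; the robot and the scene stay as the last step left them, time stands still between calls to the robot, and variables do not carry over. Pictures are saved under pics/ and viewed, at most 10 in all, crops included, and the job is handed in when it is done.

Besides the shell and the picture viewer there is one more tool, called after "Call:" in YAML: its name, and indented under it one key for each argument. move_arm: Moves the arm, as the interface text tells. Its arguments: {"type":"object","properties":{"motion":{"type":"array","items":{"type":"object","properties":{"jaw":{"type":"number"},"dx":{"type":"number"},"dy":{"type":"number"},"dz":{"type":"number"},"turn":{"type":"number"}}}}},"required":["motion"]}

```bash
ls; mkdir -p pics; cat > h.py <<'E'
import numpy as np, cv2
from cell import ctrl
def shot(n):
    c=ctrl.camera(n); R=cv2.Rodrigues(np.array(c['rvec'],float))[0]; t=np.array(c['tvec'],float).ravel()
    v,u=np.indices(c['z_map'].shape); z=c['z_map']
    P=np.stack([(u-c['cx'])/c['fx']*z,(v-c['cy'])/c['fy']*z,z],-1)
    c['W']=(P-t)@R; c['W'][z==0]=np.nan; c['eye']=-R.T@t; c['R']=R; c['t']=t
    return c
def save(c,n,crop=None,s=1):
    im=c['color'][...,::-1]
    if crop: im=im[crop[1]:crop[3],crop[0]:crop[2]]
    cv2.imwrite(f'pics/{n}.png',cv2.resize(im,None,fx=s,fy=s,interpolation=cv2.INTER_CUBIC))
def Rt(s):
    w,x,y,z=s['ee_rot']; from scipy.spatial.transform import Rotation as Q
    return Q.from_quat([x,y,z,w]).as_matrix()
E
python3 - <<'E'
from h import *
np.set_printoptions(precision=4,suppress=True)
for n in('side','top'):
    c=shot(n); save(c,n+'0'); np.savez(n+'0.npz',W=c['W'],color=c['color']); print(n,c['eye'],c['R'][2],c['fx'])
s=ctrl.sense(); print({k:np.round(v,3) for k,v in s.items()}); print(Rt(s))
E
```

```text
pics
side [ 0.2681 -0.8059  0.9316] [ 0.2504  0.5421 -0.8021] 488.24368065430264
top [ 0.3975 -0.2235  0.9442] [ 0.16   -0.0364 -0.9864] 365.3391795735503
{'clock': np.float64(0.1), 'joints': array([-1.286,  0.69 , -0.195,  1.566,  0.157,  0.903, -0.215]), 'joint_vel': array([-0.001, -0.002, -0.001, -0.003, -0.   , -0.   ,  0.002]), 'joint_efforts': array([ -0.004, -54.061,  -1.272, -15.899,   0.009,   0.004,   0.   ]), 'tool_pos': array([0.155, 0.605, 0.404]), 'ee_rot': array([-0.   ,  0.125,  0.992, -0.001]), 'ft_force': array([-0.451,  0.273,  0.089]), 'torque': array([ 0.02 , -0.024,  0.015]), 'grasp_force': np.float64(0.0), 'gripper_width': np.float64(0.998)}
[[-0.9687  0.2481 -0.0003]
 [ 0.2481  0.9687 -0.0017]
 [-0.0001 -0.0017 -1.    ]]
```

View pics/side0.png

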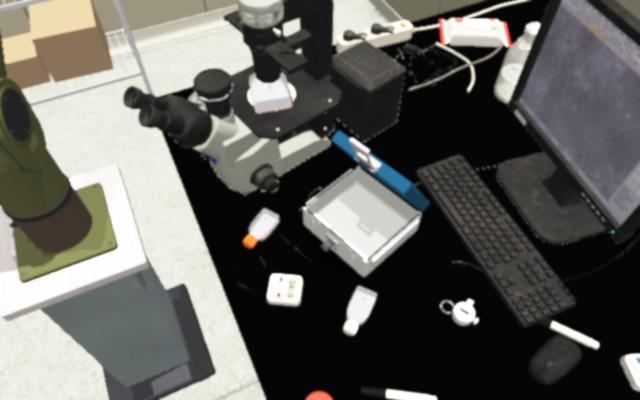

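View pics/top0.png

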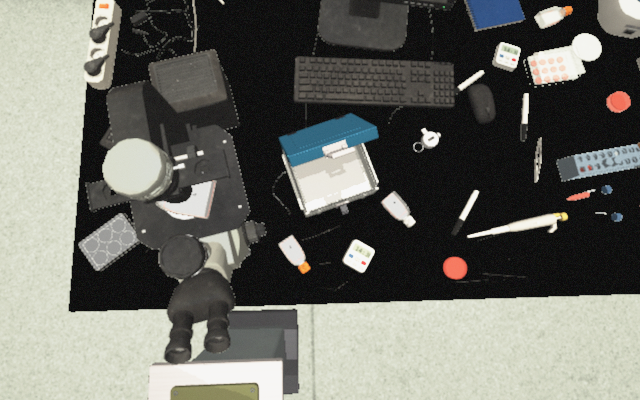

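```bash
cat >> h.py <<'E'
def plane(c,uv,z):
    uv=np.atleast_2d(uv).astype(float)
    d=np.c_[(uv[:,0]-c['cx'])/c['fx'],(uv[:,1]-c['cy'])/c['fy'],np.ones(len(uv))]@c['R']
    return c['eye']+d*((z-c['eye'][2])/d[:,2])[:,None]
E
python3 - <<'E'
from h import *
np.set_printoptions(precision=4,suppress=True)
for n,box in(('top',(265,225,325,280)),('side',(235,195,290,255))):
    c=shot(n); save(c,n+'z',(box if n=='side' else (230,100,430,300)),6 if n=='side' else 3)
    W=c['W'];im=c['color']; hsv=cv2.cvtColor(im,cv2.COLOR_RGB2HSV)
    x0,y0,x1,y1=box
    m=np.zeros(im.shape[:2],np.uint8); m[y0:y1,x0:x1]=(im[y0:y1,x0:x1].max(-1)>70)
    k,l,st,_=cv2.connectedComponentsWithStats(m); i=1+st[1:,4].argmax(); m=l==i
    v,u=np.nonzero(m); P=plane(c,np.c_[u,v],.013)[:,:2]
    r=cv2.minAreaRect((P*1000).astype(np.float32)); 
    print(n,'flask rect',r, 'depth z',np.nanpercentile(W[m][:,2],[10,50,90]))
    o=m&(hsv[...,0]<20)&(hsv[...,1]>120); v,u=np.nonzero(o); print(' cap',plane(c,np.c_[u,v],.013).mean(0),o.sum())
    ce=P.mean(0); print(' mean',ce)
    # carrier rim
    D=(np.abs(W[...,2]-.075)<.004)&(np.abs(W[...,0]-.47)<.2)&(W[...,1]<-.14)&(W[...,1]>-.5)
    Q=W[D]; print(' rim',len(Q),cv2.minAreaRect((Q[:,:2]*1000).astype(np.float32)))
    B=(hsv[...,0]>90)&(hsv[...,0]<115)&(hsv[...,1]>120)&(W[...,0]>.3)&(W[...,0]<.8)&(W[...,1]<-.1)&(W[...,1]>-.5)&(W[...,2]>.08)&(W[...,2]<.35)
    Q=W[B]; print(' lid',len(Q),Q.min(0),Q.max(0)); 
    F=(np.abs(W[...,2]-.028)<.003)&(np.abs(W[...,0]-.47)<.2)&(W[...,1]<-.14)&(W[...,1]>-.5)
    print(' floor',F.sum(),cv2.minAreaRect((W[F][:,:2]*1000).astype(np.float32)))
E
```

```text
top flask rect ((402.34002685546875, -197.22024536132812), (100.06758117675781, 46.40536117553711), 33.032920837402344) depth z [0.017  0.0259 0.0286]
 cap [ 0.3708 -0.2184  0.013 ] 108
 mean [ 0.4065 -0.1945]
 rim 532 ((608.1339111328125, -288.51312255859375), (171.01832580566406, 200.6028289794922), 17.8618221282959)
 lid 2559 [ 0.5792 -0.3766  0.0886] [ 0.7429 -0.1645  0.2427]
 floor 2631 ((533.85205078125, -297.5415344238281), (260.70916748046875, 337.7240905761719), 21.808656692504883)
side flask rect ((404.00897216796875, -196.11279296875), (111.13429260253906, 58.02449035644531), 33.90081024169922) depth z [0.0023 0.0249 0.0286]
 cap [ 0.3706 -0.2177  0.013 ] 167
 mean [ 0.4075 -0.1939]
 rim 709 ((610.8767700195312, -288.37933349609375), (176.66641235351562, 201.82064819335938), 18.00464630126953)
 lid 1286 [ 0.5788 -0.3775  0.08  ] [ 0.7442 -0.1721  0.242 ]
 floor 3017 ((549.88623046875, -292.9596862792969), (295.54425048828125, 339.3815002441406), 21.04057502746582)
```

View pics/topz.png

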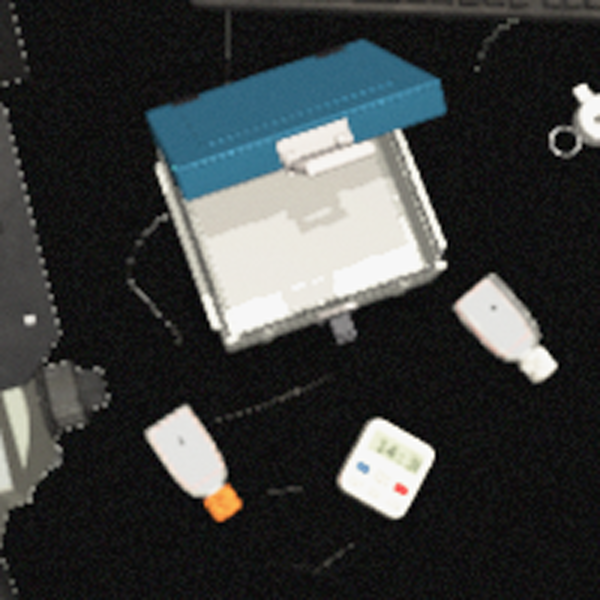

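```bash
cat >> h.py <<'E'
C0=np.array([.610,-.288]); YAW=np.deg2rad(18)
def car(W):  # world -> carrier
    d=W[...,:2]-C0; c,s=np.cos(YAW),np.sin(YAW)
    return np.stack([c*d[...,0]+s*d[...,1],-s*d[...,0]+c*d[...,1],W[...,2]],-1)
def wor(x,y): c,s=np.cos(YAW),np.sin(YAW); return C0+[c*x-s*y,s*x+c*y]
E
python3 - <<'E'
from h import *
np.set_printoptions(precision=3,suppress=True)
for n in('top','side'):
    d=np.load(n+'0.npz'); W=d['W'];im=d['color'];hsv=cv2.cvtColor(im,cv2.COLOR_RGB2HSV);K=car(W)
    inb=(abs(K[...,0])<.2)&(abs(K[...,1])<.12)&(K[...,2]>.085)&(K[...,2]<.36)
    blue=inb&(hsv[...,0]>90)&(hsv[...,0]<115)&(hsv[...,1]>120); Q=K[blue]
    print(n,'y range',np.percentile(Q[:,1],[1,99]),'x',np.percentile(Q[:,0],[1,99]),'z',np.percentile(Q[:,2],[1,99]))
    # outer face: fit line to x,z by histogram of dominant
    a=np.arange(.9,1.2,.02)
    # distance off hinge plane for angle
    for t in a:
        e=(Q[:,0]-.088)*np.sin(t)+(Q[:,2]-.076)*np.cos(t); r=-(Q[:,0]-.088)*np.cos(t)+(Q[:,2]-.076)*np.sin(t)
        print('%.2f n%d rmax %.3f e90 %.3f'%(t,(abs(e-.027)<.0025).sum(),np.percentile(r,99),np.percentile(e,95)),end='; ')
    print()
    h=inb&~blue&(abs(K[...,1])<.035)&(K[...,2]>.19)&(hsv[...,1]<70); Q=K[h]; print(' hasp',len(Q)); 
    if len(Q): print(Q[np.argsort(Q[:,2])][::max(1,len(Q)//14)])
    rim=(abs(K[...,2]-.075)<.004)&(abs(K[...,0])<.12)&(abs(K[...,1])<.12); Q=K[rim]; print(' rim x,y',np.percentile(Q[:,0],[1,50,99]),np.percentile(Q[:,1],[1,99]))
    dark=(im.max(-1)<110)&(K[...,2]>.03)&(K[...,2]<.07)&(K[...,0]<-.09)&(K[...,0]>-.13)&(abs(K[...,1])<.1); print(' catch',dark.sum(),K[dark].mean(0) if dark.any() else 0)
E
```

```text
top y range [-0.092  0.095] x [-0.002  0.108] z [0.098 0.24 ]
0.90 n199 rmax 0.176 e90 0.046; 0.92 n208 rmax 0.177 e90 0.043; 0.94 n216 rmax 0.177 e90 0.039; 0.96 n251 rmax 0.178 e90 0.036; 0.98 n319 rmax 0.178 e90 0.033; 1.00 n870 rmax 0.179 e90 0.031; 1.02 n1691 rmax 0.179 e90 0.029; 1.04 n1172 rmax 0.179 e90 0.029; 1.06 n681 rmax 0.179 e90 0.028; 1.08 n464 rmax 0.180 e90 0.027; 1.10 n342 rmax 0.180 e90 0.027; 1.12 n257 rmax 0.180 e90 0.026; 1.14 n205 rmax 0.180 e90 0.026; 1.16 n162 rmax 0.180 e90 0.025; 1.18 n126 rmax 0.180 e90 0.024; 
 hasp 380
[[-0.003 -0.029  0.225]
 [ 0.007  0.027  0.234]
 [ 0.005 -0.022  0.235]
 [ 0.008 -0.007  0.236]
 [ 0.008  0.02   0.237]
 [ 0.01  -0.004  0.238]
 [-0.002 -0.019  0.239]
 [-0.003 -0.016  0.24 ]
 [-0.001  0.017  0.241]
 [-0.01   0.003  0.254]
 [-0.023  0.017  0.298]
 [-0.031 -0.005  0.3  ]
 [-0.028 -0.008  0.301]
 [-0.028  0.006  0.302]
 [-0.028  0.018  0.303]]
 rim x,y [-0.087 -0.047  0.069] [-0.1    0.101]
 catch 26 [-0.104 -0.001  0.051]
side y range [-0.095  0.093] x [-0.003  0.099] z [0.085 0.241]
0.90 n230 rmax 0.177 e90 0.045; 0.92 n22
[... 180 characters left out ...]
26; 1.04 n23 rmax 0.180 e90 0.022; 1.06 n15 rmax 0.180 e90 0.020; 1.08 n11 rmax 0.180 e90 0.018; 1.10 n10 rmax 0.180 e90 0.016; 1.12 n8 rmax 0.180 e90 0.015; 1.14 n7 rmax 0.180 e90 0.014; 1.16 n6 rmax 0.180 e90 0.013; 1.18 n5 rmax 0.180 e90 0.011; 
 hasp 455
[[-0.001  0.011  0.225]
 [ 0.006  0.016  0.235]
 [ 0.002 -0.024  0.237]
 [-0.008  0.001  0.238]
 [-0.008  0.003  0.24 ]
 [ 0.    -0.022  0.242]
 [-0.012  0.003  0.252]
 [-0.013  0.013  0.258]
 [-0.016 -0.022  0.269]
 [-0.024  0.007  0.282]
 [-0.028  0.013  0.29 ]
 [-0.03  -0.003  0.296]
 [-0.024  0.003  0.3  ]
 [-0.025  0.015  0.302]
 [-0.029  0.003  0.303]]
 rim x,y [-0.087 -0.003  0.089] [-0.101  0.099]
 catch 47 [-0.106 -0.003  0.051]
```

Call:
move_arm:
  motion:
    - {"jaw": 8.5,"dz": -5}
    - {"jaw": 8.5,"dz": -10}
    - {"jaw": 8.5,"dz": -15}
    - {"jaw": 8.5,"dz": -20}
    - {"jaw": 8.5,"dz": -24}

```text
$.motion[0]: bad value
```

```bash
cat > mv.py <<'E'
import sys
from h import *
# mv.py x y z yaw_of_tool_y ...  chain of targets from the present pose -> tool-frame shifts in cm, deg
s=ctrl.sense(); R=Rt(s); p=np.array(s['tool_pos']); yaw=np.degrees(np.arctan2(R[1,1],R[0,1]))
print('t %.2f'%s['clock'],'pos',np.round(p,4),'yaw %.1f'%yaw,'down %.4f'%-R[2,2],'j',np.round(s['joints'],2),'F',np.round(s['ft_force'],1),'w %.3f g %.1f'%(s['gripper_width'],s['grasp_force']), 'tip(car)',np.round(car(p),4)[:2])
a=list(map(float,sys.argv[1:]))
for i in range(0,len(a),4):
    x,y,z,w=a[i:i+4]; c,q=np.cos(np.radians(yaw)),np.sin(np.radians(yaw)); d=(np.array([x,y,z])-p)*100
    print('dx %.2f dy %.2f dz %.2f turn %.1f'%(-q*d[0]+c*d[1],c*d[0]+q*d[1],-d[2],-(w-yaw)))
    p=np.array([x,y,z]);yaw=w
E
python3 mv.py .33 .36 .645 30 .43 .08 .645 -20 .42 -.185 .645 -57
```

```text
t 0.20 pos [0.1551 0.6053 0.4042] yaw 75.6 down 1.0000 j [-1.29  0.69 -0.19  1.57  0.16  0.9  -0.22] F [-1.1  0.4 -0.8] w 1.001 g 0.0 tip(car) [-0.1566  0.9901]
dx -23.03 dy -19.42 dz -24.08 turn 45.6
dx -29.25 dy -5.34 dz -0.00 turn 50.0
dx -25.24 dy 8.12 dz -0.00 turn 37.0
```

Call:
move_arm:
  motion:
    - {"jaw": 8.5,"dx": 0,"dy": 0,"dz": -5,"turn": 0}
    - {"jaw": 8.5,"dx": 0,"dy": 0,"dz": -10,"turn": 0}
    - {"jaw": 8.5,"dx": 0,"dy": 0,"dz": -15,"turn": 0}
    - {"jaw": 8.5,"dx": 0,"dy": 0,"dz": -20,"turn": 0}
    - {"jaw": 8.5,"dx": 0,"dy": 0,"dz": -24,"turn": 0}

```text
clock: 0.82
tool_pos: [0.155, 0.6051, 0.6469]
ee_rot: [0.0, 0.125, 0.992, 0.001]
ft_force: [0.4, 1.5, 1.2]
gripper_width: 0.999
grasp_force: 0.0
```

```bash
python3 mv.py .33 .36 .645 30 .43 .08 .645 -20 .42 -.185 .645 -57
```

```text
t 0.82 pos [0.155  0.6051 0.6469] yaw 75.6 down 1.0000 j [-1.29  0.52 -0.2   1.13  0.1   1.5  -0.16] F [0.4 1.5 1.2] w 0.999 g 0.0 tip(car) [-0.1567  0.99  ]
dx -23.03 dy -19.40 dz 0.19 turn 45.6
dx -29.25 dy -5.34 dz -0.00 turn 50.0
dx -25.24 dy 8.12 dz -0.00 turn 37.0
```

Call:
move_arm:
  motion:
    - {"jaw": 8.5,"dx": -4.6,"dy": -3.9,"dz": 0,"turn": 9}
    - {"jaw": 8.5,"dx": -9.2,"dy": -7.8,"dz": 0,"turn": 18}
    - {"jaw": 8.5,"dx": -13.8,"dy": -11.6,"dz": 0,"turn": 27}
    - {"jaw": 8.5,"dx": -18.4,"dy": -15.5,"dz": 0,"turn": 36}
    - {"jaw": 8.5,"dx": -23.0,"dy": -19.4,"dz": 0,"turn": 45}

```text
clock: 1.45
tool_pos: [0.3306, 0.3585, 0.6447]
ee_rot: [0.0, 0.497, 0.867, 0.0]
ft_force: [0.8, 0.4, 0.5]
gripper_width: 1.0
grasp_force: 0.0
```

```bash
python3 mv.py .43 .08 .645 -20 .42 -.185 .645 -57
```

```text
t 1.45 pos [0.3306 0.3585 0.6447] yaw 30.3 down 1.0000 j [-0.94  0.27  0.02  1.55 -0.01  1.32 -0.38] F [0.8 0.4 0.5] w 1.000 g 0.0 tip(car) [-0.066   0.7012]
dx -29.06 dy -5.48 dz -0.03 turn 50.3
dx -25.24 dy 8.12 dz -0.00 turn 37.0
```

```bash
python3 - <<'E'
from h import *
W=np.concatenate([np.load(n+'0.npz')['W'].reshape(-1,3) for n in('top','side')])
m=(W[:,0]>.33)&(W[:,0]<.52)&(W[:,1]>-.25)&(W[:,1]<.1)&(W[:,2]>.04)
Q=W[m]
for z in np.arange(.04,.45,.04):
    for x in (.33,.37,.41,.45,.49):
        q=Q[(abs(Q[:,2]-z-.02)<.02)&(abs(Q[:,0]-x-.02)<.02)]
        print('%6.3f'%np.percentile(q[:,1],3) if len(q)>3 else '  --  ',end=' ')
    print('z',round(z,2))
E
```

```text
-0.030 -0.077 -0.111 -0.126 -0.248 z 0.04
-0.032 -0.077 -0.080 -0.077 -0.069 z 0.08
-0.067 -0.077 -0.077 -0.074 -0.067 z 0.12
-0.069 -0.074 -0.068 -0.091 -0.105 z 0.16
-0.087 -0.061 -0.033 -0.027 -0.031 z 0.2
-0.085 -0.045 -0.044   --   -0.005 z 0.24
-0.021 -0.044 -0.041   --   -0.007 z 0.28
  --     --     --     --   -0.017 z 0.32
  --     --     --    0.014 -0.018 z 0.36
  --     --     --    0.012 -0.019 z 0.4
  --     --     --     --     --   z 0.44
```

Call:
move_arm:
  motion:
    - {"jaw": 8.5,"dx": -5.8,"dy": -1.1,"dz": 0,"turn": 10}
    - {"jaw": 8.5,"dx": -11.6,"dy": -2.2,"dz": 0,"turn": 20}
    - {"jaw": 8.5,"dx": -17.4,"dy": -3.3,"dz": 0,"turn": 30}
    - {"jaw": 8.5,"dx": -23.2,"dy": -4.4,"dz": 0,"turn": 40}
    - {"jaw": 8.5,"dx": -29,"dy": -5.5,"dz": 0,"turn": 50}

```text
clock: 2.08
tool_pos: [0.4303, 0.081, 0.6448]
ee_rot: [-0.0, 0.818, 0.576, 0.0]
ft_force: [1.5, 0.2, -0.5]
gripper_width: 0.993
grasp_force: 0.0
```

```bash
python3 mv.py .416 -.189 .645 -57
```

```text
t 2.08 pos [0.4303 0.081  0.6448] yaw -19.7 down 1.0000 j [-0.56  0.19  0.34  1.68 -0.07  1.29 -0.55] F [ 1.5  0.2 -0.5] w 0.993 g 0.0 tip(car) [-0.0569  0.4065]
dx -25.90 dy 7.75 dz -0.02 turn 37.3
```

Call:
move_arm:
  motion:
    - {"jaw": 6.2,"dx": -5.2,"dy": 1.6,"dz": 0,"turn": 7.5}
    - {"jaw": 6.2,"dx": -10.4,"dy": 3.2,"dz": 0,"turn": 15}
    - {"jaw": 6.2,"dx": -15.6,"dy": 4.8,"dz": 0,"turn": 22.5}
    - {"jaw": 6.2,"dx": -20.8,"dy": 6.4,"dz": 0,"turn": 30}
    - {"jaw": 6.2,"dx": -25.7,"dy": 8.0,"dz": 0,"turn": 37.3}

```text
clock: 2.7
tool_pos: [0.4199, -0.1877, 0.6447]
ee_rot: [-0.0, 0.959, 0.285, 0.0]
ft_force: [-0.2, 0.5, -0.9]
gripper_width: 0.727
grasp_force: 0.0
```

```bash
python3 mv.py .42 -.186 .42 -57 .42 -.186 .25 -57 .42 -.186 .168 -57
```

```text
t 2.70 pos [ 0.4199 -0.1877  0.6447] yaw -56.9 down 1.0000 j [-0.13  0.25  0.62  1.63 -0.15  1.3  -0.48] F [-0.2  0.5 -0.9] w 0.727 g 0.0 tip(car) [-0.1498  0.1541]
dx 0.11 dy -0.14 dz 22.47 turn 0.1
dx 0.00 dy 0.00 dz 17.00 turn -0.0
dx 0.00 dy 0.00 dz 8.20 turn -0.0
```

Call:
move_arm:
  motion:
    - {"jaw": 6.2,"dx": 0.1,"dy": -0.1,"dz": 5,"turn": 0}
    - {"jaw": 6.2,"dx": 0.1,"dy": -0.1,"dz": 10,"turn": 0}
    - {"jaw": 6.2,"dx": 0.1,"dy": -0.1,"dz": 15,"turn": 0}
    - {"jaw": 6.2,"dx": 0.1,"dy": -0.1,"dz": 20,"turn": 0}
    - {"jaw": 6.2,"dx": 0.1,"dy": -0.1,"dz": 25,"turn": 0}

```text
clock: 3.32
tool_pos: [0.4207, -0.1845, 0.3933]
ee_rot: [0.0, 0.958, 0.287, 0.0]
ft_force: [0.6, 0.9, 0.3]
gripper_width: 0.722
grasp_force: 0.0
```

```bash
python3 mv.py .42 -.186 .25 -57 .42 -.186 .168 -57; python3 -c "
from h import *
c=shot('side');save(c,'s1',(60,0,460,300),2)"
```

```text
t 3.33 pos [ 0.4207 -0.1845  0.3933] yaw -56.6 down 1.0000 j [ 0.03  0.54  0.45  2.08 -0.4   0.61 -0.24] F [0.6 0.9 0.3] w 0.722 g 0.0 tip(car) [-0.148   0.1569]
dx -0.15 dy 0.09 dz 14.33 turn 0.4
dx 0.00 dy 0.00 dz 8.20 turn -0.0
```

View pics/s1.png

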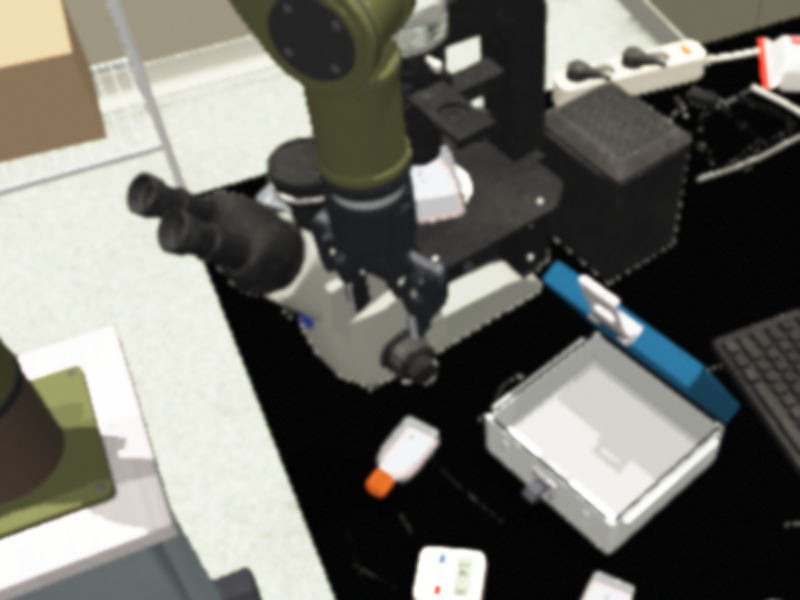

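Call:
move_arm:
  motion:
    - {"jaw": 6.2,"dx": 0,"dy": 0,"dz": 5,"turn": 0}
    - {"jaw": 6.2,"dx": 0,"dy": 0,"dz": 10,"turn": 0}
    - {"jaw": 6.2,"dx": 0,"dy": 0,"dz": 15,"turn": 0}
    - {"jaw": 6.2,"dx": 0,"dy": 0,"dz": 17,"turn": 0}
    - {"jaw": 6.2,"dx": 0,"dy": 0,"dz": 17,"turn": 0}

```text
clock: 4.0
tool_pos: [0.4209, -0.1848, 0.2241]
ee_rot: [-0.001, 0.958, 0.287, -0.0]
ft_force: [-0.6, -0.2, 1.2]
gripper_width: 0.726
grasp_force: 0.0
```

```bash
python3 mv.py .42 -.186 .174 -57; python3 -c "
from h import *
c=shot('side');save(c,'s2',(200,100,360,260),4)"
```

```text
t 4.00 pos [ 0.4209 -0.1848  0.2241] yaw -56.7 down 1.0000 j [ 0.25  0.84  0.11  2.19 -0.61  0.14 -0.07] F [-0.6 -0.2  1.2] w 0.726 g 0.0 tip(car) [-0.1479  0.1566]
dx -0.14 dy 0.05 dz 5.01 turn 0.3
```

View pics/s2.png

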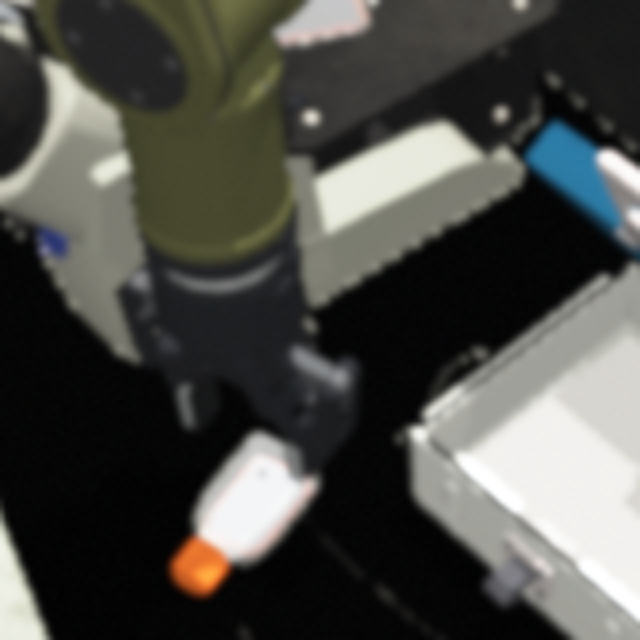

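Call:
move_arm:
  motion:
    - {"jaw": 6.2,"dx": -0.1,"dy": 0,"dz": 1.5,"turn": 0}
    - {"jaw": 6.2,"dx": -0.1,"dy": 0,"dz": 3,"turn": 0}
    - {"jaw": 6.2,"dx": -0.1,"dy": 0,"dz": 4.5,"turn": 0}
    - {"jaw": 6.2,"dx": -0.1,"dy": 0,"dz": 5,"turn": 0}
    - {"jaw": 6.2,"dx": -0.1,"dy": 0,"dz": 5,"turn": 0}

```text
clock: 4.68
tool_pos: [0.4238, -0.1867, 0.1777]
ee_rot: [-0.001, 0.958, 0.286, -0.001]
ft_force: [-0.1, -0.2, -0.1]
gripper_width: 0.728
grasp_force: 0.0
```

```bash
python3 mv.py .42 -.186 .174 -57
```

```text
t 4.67 pos [ 0.4238 -0.1867  0.1777] yaw -56.7 down 1.0000 j [ 0.29  0.94  0.05  2.18 -1.    0.04  0.32] F [-0.1 -0.2 -0.1] w 0.728 g 0.0 tip(car) [-0.1457  0.1538]
dx -0.28 dy -0.27 dz 0.37 turn 0.3
```

Call:
move_arm:
  motion:
    - {"jaw": 3.5,"dx": 0,"dy": 0,"dz": 0,"turn": 0}
    - {"jaw": 3.5,"dx": 0,"dy": 0,"dz": 0,"turn": 0}
    - {"jaw": 3.5,"dx": 0,"dy": 0,"dz": 0,"turn": 0}
    - {"jaw": 3.5,"dx": 0,"dy": 0,"dz": 0,"turn": 0}
    - {"jaw": 3.5,"dx": 0,"dy": 0,"dz": 0,"turn": 0}

```text
clock: 5.3
tool_pos: [0.4233, -0.1866, 0.1779]
ee_rot: [-0.001, 0.958, 0.286, -0.001]
ft_force: [-0.5, 1.5, 9.3]
gripper_width: 0.491
grasp_force: 60.7
```

```bash
python3 mv.py
```

```text
t 5.30 pos [ 0.4233 -0.1866  0.1779] yaw -56.8 down 1.0000 j [ 0.29  0.93  0.04  2.19 -1.    0.04  0.32] F [-0.5  1.5  9.3] w 0.491 g 60.7 tip(car) [-0.1462  0.1541]
```

Call:
move_arm:
  motion:
    - {"jaw": 3.5,"dx": 0,"dy": 0,"dz": -2,"turn": 0}
    - {"jaw": 3.5,"dx": 0,"dy": 0,"dz": -7,"turn": 0}
    - {"jaw": 3.5,"dx": 0,"dy": 0,"dz": -13,"turn": 0}
    - {"jaw": 3.5,"dx": 0,"dy": 0,"dz": -19,"turn": -9}
    - {"jaw": 3.5,"dx": 0,"dy": 0,"dz": -25,"turn": -18}

```text
clock: 5.92
tool_pos: [0.4235, -0.1865, 0.4289]
ee_rot: [-0.002, 0.901, 0.435, -0.002]
ft_force: [2.2, -0.3, -0.6]
gripper_width: 0.489
grasp_force: 61.6
```

```bash
python3 - <<'E'
from h import *
for p in((-.16,.04),(-.13,.04),(-.11,.04),(-.052,.043)): print(p,wor(*p))
E
python3 mv.py
```

```text
(-0.16, 0.04) [ 0.44547028 -0.29940046]
(-0.13, 0.04) [ 0.47400197 -0.29012995]
(-0.11, 0.04) [ 0.4930231  -0.28394961]
(-0.052, 0.043) [ 0.54725733 -0.26317345]
t 5.92 pos [ 0.4235 -0.1865  0.4289] yaw -38.5 down 1.0000 j [-0.13  0.53  0.7   2.03 -0.5   0.76  0.21] F [ 2.2 -0.3 -0.6] w 0.489 g 61.6 tip(car) [-0.146   0.1542]
```

Call:
move_arm:
  motion:
    - {"jaw": 3.5,"dx": -1.2,"dy": 1.9,"dz": -0.5,"turn": -10}
    - {"jaw": 3.5,"dx": -2.5,"dy": 3.8,"dz": -1,"turn": -20}
    - {"jaw": 3.5,"dx": -3.7,"dy": 5.8,"dz": -1.5,"turn": -30}
    - {"jaw": 3.5,"dx": -5.0,"dy": 7.7,"dz": -2,"turn": -40}
    - {"jaw": 3.5,"dx": -6.2,"dy": 9.6,"dz": -2,"turn": -50}

```text
clock: 6.55
tool_pos: [0.46, -0.296, 0.447]
ee_rot: [-0.002, 0.632, 0.775, -0.0]
ft_force: [-0.2, 0.2, -1.8]
gripper_width: 0.489
grasp_force: 61.6
```

Call:
move_arm:
  motion:
    - {"jaw": 3.5,"dx": 0,"dy": 0,"dz": 0,"turn": -10}
    - {"jaw": 3.5,"dx": 0,"dy": 0,"dz": 0,"turn": -20}
    - {"jaw": 3.5,"dx": 0,"dy": 0,"dz": 0,"turn": -30}
    - {"jaw": 3.5,"dx": 0,"dy": 0,"dz": 0,"turn": -40}
    - {"jaw": 3.5,"dx": 0,"dy": 0,"dz": 0,"turn": -50}

```text
clock: 7.18
tool_pos: [0.4597, -0.2952, 0.4466]
ee_rot: [-0.003, 0.246, 0.969, 0.001]
ft_force: [-0.1, -0.3, -0.1]
gripper_width: 0.49
grasp_force: 61.6
```

```bash
python3 mv.py .46 -.295 .43 108
```

```text
t 7.17 pos [ 0.4597 -0.2952  0.4466] yaw 61.5 down 1.0000 j [ 0.39  0.54  0.15  1.76 -0.1   0.86  1.67] F [-0.1 -0.3 -0.1] w 0.490 g 61.6 tip(car) [-0.1451  0.0396]
dx -0.01 dy 0.03 dz 1.66 turn -46.5
```

Finish the turn and lower to just above wall height, keeping in front of the carrier.

Call:
move_arm:
  motion:
    - {"jaw": 3.5,"dx": 0,"dy": 0,"dz": 1,"turn": -10}
    - {"jaw": 3.5,"dx": 0,"dy": 0,"dz": 4,"turn": -20}
    - {"jaw": 3.5,"dx": 0,"dy": 0,"dz": 8,"turn": -30}
    - {"jaw": 3.5,"dx": 0,"dy": 0,"dz": 12,"turn": -40}
    - {"jaw": 3.5,"dx": 0,"dy": 0,"dz": 16,"turn": -46.5}

```text
clock: 7.8
tool_pos: [0.4592, -0.2952, 0.2856]
ee_rot: [-0.002, -0.156, 0.988, 0.001]
ft_force: [-0.1, -0.7, -0.5]
gripper_width: 0.488
grasp_force: 61.6
```

```bash
python3 mv.py .493 -.284 .275 108 .5436 -.2645 .27 108; python3 -c "
from h import *
c=shot('side');save(c,'s3',(220,90,480,285),3)"
```

```text
t 7.80 pos [ 0.4592 -0.2952  0.2856] yaw 107.9 down 1.0000 j [ 0.53  0.76 -0.08  1.91  0.12  0.48  2.26] F [-0.1 -0.7 -0.5] w 0.488 g 61.6 tip(car) [-0.1456  0.0398]
dx -3.56 dy 0.02 dz 1.06 turn -0.1
dx -5.41 dy 0.29 dz 0.50 turn -0.0
```

View pics/s3.png

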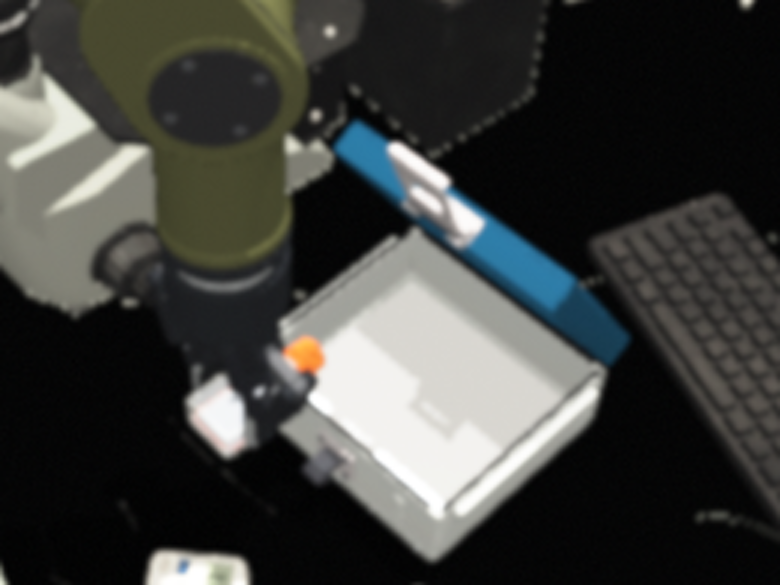

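Call:
move_arm:
  motion:
    - {"jaw": 3.5,"dx": -2,"dy": 0.1,"dz": 0.5,"turn": 0}
    - {"jaw": 3.5,"dx": -4,"dy": 0.2,"dz": 1,"turn": 0}
    - {"jaw": 3.5,"dx": -6,"dy": 0.3,"dz": 1.4,"turn": 0}
    - {"jaw": 3.5,"dx": -8,"dy": 0.3,"dz": 1.4,"turn": 0}
    - {"jaw": 3.5,"dx": -9.1,"dy": 0.3,"dz": 1.4,"turn": 0}

```text
clock: 8.48
tool_pos: [0.5479, -0.2628, 0.2734]
ee_rot: [-0.0, -0.156, 0.988, 0.001]
ft_force: [-0.5, 0.3, -1.1]
gripper_width: 0.488
grasp_force: 61.5
```

```bash
python3 mv.py .5463 -.2635 .208 108; python3 -c "
from h import *
c=shot('side');save(c,'s4',(270,90,470,260),3)"
```

```text
t 8.47 pos [ 0.5479 -0.2628  0.2734] yaw 107.9 down 1.0000 j [ 0.41  0.84 -0.06  1.73  0.09  0.58  2.18] F [-0.5  0.3 -1.1] w 0.488 g 61.5 tip(car) [-0.0513  0.0432]
dx 0.17 dy -0.02 dz 6.54 turn -0.1
```

View pics/s4.png

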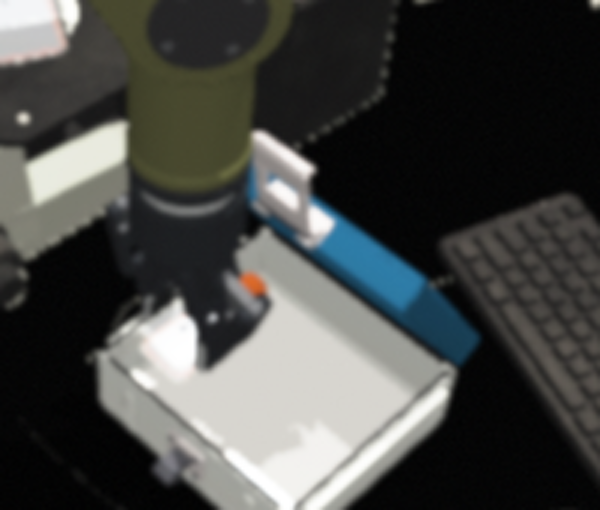

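Call:
move_arm:
  motion:
    - {"jaw": 3.5,"dx": 0,"dy": 0,"dz": 2,"turn": 0}
    - {"jaw": 3.5,"dx": 0.1,"dy": 0,"dz": 4,"turn": 0}
    - {"jaw": 3.5,"dx": 0.1,"dy": 0,"dz": 5.5,"turn": 0}
    - {"jaw": 3.5,"dx": 0.1,"dy": 0,"dz": 6.2,"turn": 0}
    - {"jaw": 3.5,"dx": 0.1,"dy": 0,"dz": 6.5,"turn": 0}

```text
clock: 9.15
tool_pos: [0.5442, -0.2647, 0.2068]
ee_rot: [-0.002, -0.155, 0.988, 0.001]
ft_force: [-0.5, -0.1, -1.2]
gripper_width: 0.486
grasp_force: 61.5
```

```bash
python3 mv.py; python3 -c "
from h import *
c=shot('side')
h=cv2.cvtColor(c['color'],cv2.COLOR_RGB2HSV);o=(h[...,0]<20)&(h[...,1]>130);K=car(c['W']);o&=(abs(K[...,0])<.1)&(abs(K[...,1])<.1)
print(o.sum(),np.nanmedian(K[o],0),np.nanmax(K[o],0))"
```

```text
t 9.15 pos [ 0.5442 -0.2647  0.2068] yaw 107.8 down 1.0000 j [ 0.41  0.94 -0.05  1.75  0.1   0.45  2.17] F [-0.5 -0.1 -1.2] w 0.486 g 61.5 tip(car) [-0.0554  0.0425]
55 [0.00478482 0.03487006 0.05322594] [0.01411832 0.04550969 0.14851589]
```

Call:
move_arm:
  motion:
    - {"jaw": 3.5,"dx": -0.3,"dy": 0,"dz": 0,"turn": 0}
    - {"jaw": 3.5,"dx": -0.3,"dy": 0,"dz": 0.1,"turn": 0}
    - {"jaw": 3.5,"dx": -0.3,"dy": 0,"dz": 0.1,"turn": 0}
    - {"jaw": 3.5,"dx": -0.3,"dy": 0,"dz": 0.2,"turn": 0}
    - {"jaw": 3.5,"dx": -0.3,"dy": 0,"dz": 0.2,"turn": 0}

```text
clock: 9.82
tool_pos: [0.5471, -0.2637, 0.206]
ee_rot: [-0.001, -0.155, 0.988, 0.001]
ft_force: [-1.8, 1.4, 8.2]
gripper_width: 0.489
grasp_force: 62.4
```

```bash
python3 mv.py
```

```text
t 9.82 pos [ 0.5471 -0.2637  0.206 ] yaw 107.8 down 1.0000 j [ 0.4   0.94 -0.05  1.75  0.1   0.46  2.17] F [-1.8  1.4  8.2] w 0.489 g 62.4 tip(car) [-0.0523  0.0426]
```

Floor contact (8 N up). Release with a small opening, then rise a little.

Call:
move_arm:
  motion:
    - {"jaw": 5.3,"dx": 0,"dy": 0,"dz": 0,"turn": 0}
    - {"jaw": 5.3,"dx": 0,"dy": 0,"dz": 0,"turn": 0}
    - {"jaw": 5.3,"dx": 0,"dy": 0,"dz": 0,"turn": 0}
    - {"jaw": 5.3,"dx": 0,"dy": 0,"dz": 0,"turn": 0}
    - {"jaw": 5.3,"dx": 0,"dy": 0,"dz": -0.3,"turn": 0}

```text
clock: 10.45
tool_pos: [0.5468, -0.2637, 0.2077]
ee_rot: [-0.002, -0.155, 0.988, 0.001]
ft_force: [-0.1, -1.0, -0.2]
gripper_width: 0.618
grasp_force: 0.0
```

Call:
move_arm:
  motion:
    - {"jaw": 5.3,"dx": 0,"dy": 0,"dz": -1,"turn": 0}
    - {"jaw": 5.3,"dx": 0,"dy": 0,"dz": -2,"turn": 0}
    - {"jaw": 5.3,"dx": 0,"dy": 0,"dz": -3,"turn": 0}
    - {"jaw": 5.3,"dx": 0,"dy": 0,"dz": -4.5,"turn": 0}
    - {"jaw": 5.3,"dx": 0,"dy": 0,"dz": -6,"turn": 0}

```text
clock: 11.08
tool_pos: [0.5472, -0.2638, 0.2691]
ee_rot: [-0.002, -0.155, 0.988, 0.001]
ft_force: [0.1, -0.1, -0.3]
gripper_width: 0.622
grasp_force: 0.0
```

```bash
python3 mv.py; python3 -c "
from h import *
c=shot('side')
h=cv2.cvtColor(c['color'],cv2.COLOR_RGB2HSV);o=(h[...,0]<20)&(h[...,1]>130);K=car(c['W']);o&=(abs(K[...,0])<.1)&(abs(K[...,1])<.1)
print(o.sum(),np.nanmedian(K[o],0),np.nanmax(K[o],0))
save(c,'s5',(270,90,470,260),3)"
```

```text
t 11.07 pos [ 0.5472 -0.2638  0.2691] yaw 107.8 down 1.0000 j [ 0.41  0.85 -0.06  1.73  0.09  0.57  2.18] F [ 0.1 -0.1 -0.3] w 0.622 g 0.0 tip(car) [-0.0522  0.0424]
27 [0.0038298  0.02918432 0.04844191] [0.01577805 0.03218962 0.15420143]
```

View pics/s5.png

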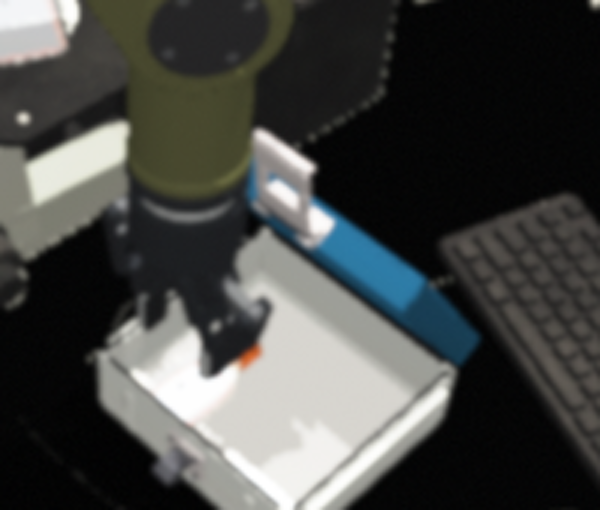

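Call:
move_arm:
  motion:
    - {"jaw": 5.3,"dx": 2.5,"dy": 0,"dz": -4.5,"turn": 0}
    - {"jaw": 5.3,"dx": 5,"dy": 0,"dz": -9,"turn": 0}
    - {"jaw": 3,"dx": 6,"dy": 0,"dz": -15,"turn": 0}
    - {"jaw": 0,"dx": 6,"dy": 0,"dz": -21,"turn": 0}
    - {"jaw": 0,"dx": 6,"dy": 0,"dz": -26.5,"turn": 0}

```text
clock: 11.75
tool_pos: [0.4906, -0.2826, 0.5359]
ee_rot: [-0.001, -0.155, 0.988, 0.001]
ft_force: [1.6, -0.4, -0.6]
gripper_width: 0.001
grasp_force: 0.0
```

```bash
python3 -c "
from h import *
c=shot('side');K=car(c['W']);h=cv2.cvtColor(c['color'],cv2.COLOR_RGB2HSV)
o=(h[...,0]<20)&(h[...,1]>130)&(abs(K[...,0])<.1)&(abs(K[...,1])<.1);print(o.sum(),np.nanmedian(K[o],0))
o=(h[...,1]<70)&(abs(K[...,1])<.03)&(K[...,2]>.245)&(K[...,2]<.32)&(abs(K[...,0])<.06)&(c['color'].min(-1)>120);print('hasp',o.sum(),K[o][np.argsort(K[o][:,2])][::30])
save(c,'s6',(270,90,470,260),3)
print(wor(.07,.02))"; python3 mv.py .6704 -.2473 .53 108 
```

```text
68 [0.00672986 0.03461894 0.05287946]
hasp 371 [[-0.00966405 -0.00571854  0.24510966]
 [-0.00855     0.01903055  0.24937339]
 [-0.00965759  0.01586027  0.25548554]
 [-0.00938628 -0.00394572  0.26011042]
 [-0.01280423 -0.01643439  0.26736917]
 [-0.01379855  0.01880471  0.2778226 ]
 [-0.0147422   0.01838424  0.28408509]
 [-0.01421009 -0.020134    0.2900148 ]
 [-0.01765887  0.01390153  0.29475701]
 [-0.01657071 -0.0164862   0.29925103]
 [-0.01825748 -0.00815635  0.30172566]
 [-0.01373145 -0.00602161  0.30444207]
 [-0.01741454 -0.00451508  0.30594869]]
[ 0.67039362 -0.24734768]
t 11.80 pos [ 0.492  -0.2832  0.5434] yaw 107.8 down 0.9999 j [ 0.5   0.47 -0.09  1.54  0.05  1.12  2.28] F [ 2.1 -1.3  5.2] w -0.002 g 0.0 tip(car) [-0.1108  0.041 ]
dx -18.09 dy -2.03 dz 1.34 turn -0.2
```

View pics/s6.png

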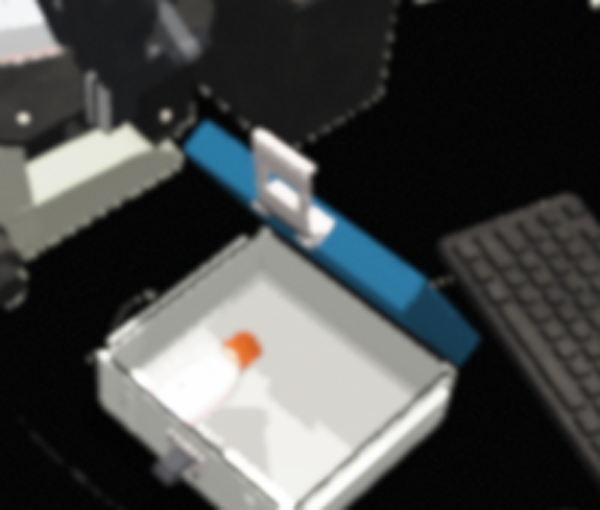

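Call:
move_arm:
  motion:
    - {"jaw": 0,"dx": -4,"dy": 0,"dz": 0,"turn": 0}
    - {"jaw": 0,"dx": -8,"dy": 0,"dz": 0,"turn": 0}
    - {"jaw": 0,"dx": -12,"dy": -0.5,"dz": 0,"turn": 0}
    - {"jaw": 0,"dx": -16,"dy": -1,"dz": 0,"turn": 0}
    - {"jaw": 0,"dx": -18.6,"dy": -1.5,"dz": 0,"turn": 0}

```text
clock: 12.42
tool_pos: [0.6744, -0.2388, 0.5318]
ee_rot: [-0.002, -0.156, 0.988, 0.002]
ft_force: [0.5, 0.4, 0.0]
gripper_width: -0.001
grasp_force: 0.0
```

```bash
python3 mv.py .6704 -.2473 .385 108 
```

```text
t 12.43 pos [ 0.6744 -0.2388  0.5318] yaw 107.9 down 1.0000 j [ 0.31  0.74 -0.08  1.05  0.05  1.37  2.12] F [0.5 0.4 0. ] w -0.001 g 0.0 tip(car) [0.0764 0.0269]
dx 0.64 dy -0.69 dz 14.68 turn -0.1
```

Call:
move_arm:
  motion:
    - {"jaw": 0,"dx": 0,"dy": 0,"dz": 4,"turn": 0}
    - {"jaw": 0,"dx": 0,"dy": 0,"dz": 8,"turn": 0}
    - {"jaw": 0,"dx": 0,"dy": 0,"dz": 12,"turn": 0}
    - {"jaw": 0,"dx": 0.2,"dy": 0,"dz": 15,"turn": 0}
    - {"jaw": 0,"dx": 0.8,"dy": 0,"dz": 15,"turn": 0}

```text
clock: 13.05
tool_pos: [0.6635, -0.2416, 0.3795]
ee_rot: [-0.005, -0.155, 0.988, 0.003]
ft_force: [-0.7, 0.3, 0.4]
gripper_width: -0.0
grasp_force: 0.0
```

```bash
python3 mv.py; python3 -c "
from h import *
for t in (1.02,.9,.8,.7,.6,.5,.4,.3,.2,.1,0):
    s,c=np.sin(t),np.cos(t); print(t,'TCP x %.4f z %.4f'%(.088-.14*c+.027*s+.011,.076+.14*s+.027*c+.173))"
```

```text
t 13.05 pos [ 0.6635 -0.2416  0.3795] yaw 107.9 down 0.9999 j [ 0.33  0.83 -0.09  1.31  0.07  1.02  2.11] F [-0.7  0.3  0.4] w -0.000 g 0.0 tip(car) [0.0652 0.0276]
1.02 TCP x 0.0487 z 0.3824
0.9 TCP x 0.0331 z 0.3754
0.8 TCP x 0.0208 z 0.3682
0.7 TCP x 0.0093 z 0.3598
0.6 TCP x -0.0013 z 0.3503
0.5 TCP x -0.0109 z 0.3398
0.4 TCP x -0.0194 z 0.3284
0.3 TCP x -0.0268 z 0.3162
0.2 TCP x -0.0328 z 0.3033
0.1 TCP x -0.0376 z 0.2898
0 TCP x -0.0410 z 0.2760
```

Call:
move_arm:
  motion:
    - {"jaw": 0,"dx": 2,"dy": 0,"dz": 0,"turn": 0}
    - {"jaw": 0,"dx": 3.3,"dy": 0,"dz": 0.6,"turn": 0}
    - {"jaw": 0,"dx": 4.5,"dy": 0,"dz": 1.4,"turn": 0}
    - {"jaw": 0,"dx": 5.7,"dy": 0,"dz": 2.2,"turn": 0}
    - {"jaw": 0,"dx": 6.7,"dy": 0,"dz": 3.2,"turn": 0}

```text
clock: 13.68
tool_pos: [0.6008, -0.2634, 0.3528]
ee_rot: [-0.0, -0.155, 0.988, 0.0]
ft_force: [0.5, -0.8, 2.0]
gripper_width: -0.0
grasp_force: 0.8
```

Call:
move_arm:
  motion:
    - {"jaw": 0,"dx": 0.6,"dy": 0,"dz": 0.6,"turn": 0}
    - {"jaw": 0,"dx": 1.1,"dy": 0,"dz": 1.2,"turn": 0}
    - {"jaw": 0,"dx": 1.5,"dy": 0,"dz": 1.8,"turn": 0}
    - {"jaw": 0,"dx": 1.9,"dy": 0,"dz": 2.4,"turn": 0}
    - {"jaw": 0,"dx": 2.3,"dy": 0,"dz": 3,"turn": 0}

```text
clock: 14.3
tool_pos: [0.5786, -0.2696, 0.3202]
ee_rot: [-0.002, -0.155, 0.988, 0.001]
ft_force: [0.5, -0.1, 0.3]
gripper_width: -0.004
grasp_force: 0.4
```

```bash
python3 mv.py; cat > lid.py <<'E'
from h import *
c=shot('side');K=car(c['W']);h=cv2.cvtColor(c['color'],cv2.COLOR_RGB2HSV)
B=(h[...,0]>90)&(h[...,0]<115)&(h[...,1]>120)&(abs(K[...,1])<.11)&(abs(K[...,0])<.15)&(K[...,2]>.08); Q=K[B]
r=[(((np.abs((Q[:,0]-.088)*np.sin(t)+(Q[:,2]-.076)*np.cos(t)-.027)<.002).sum()),t) for t in np.arange(-.05,1.15,.01)]
print('lid',max(r),'z',np.nanpercentile(Q[:,2],[1,50,99]))
g=(h[...,1]<70)&(c['color'].min(-1)>110)&(abs(K[...,1])<.024)&(K[...,0]<-.092)&(K[...,0]>-.2)&(K[...,2]>.01)
print('hasp pts',g.sum(),K[g][np.argsort(K[g][:,0])][::max(1,g.sum()//10)].round(3))
E
python3 lid.py
```

```text
t 14.30 pos [ 0.5786 -0.2696  0.3202] yaw 107.8 down 1.0000 j [ 0.41  0.81 -0.09  1.6   0.1   0.74  2.16] F [ 0.5 -0.1  0.3] w -0.004 g 0.4 tip(car) [-0.0242  0.0272]
lid (np.int64(2514), np.float64(0.3500000000000001)) z [0.10225033 0.1423095  0.20023166]
hasp pts 348 [[-0.2   -0.021  0.016]
 [-0.196 -0.007  0.018]
 [-0.19  -0.004  0.016]
 [-0.135  0.012  0.191]
 [-0.132  0.003  0.193]
 [-0.129 -0.013  0.194]
 [-0.122 -0.022  0.181]
 [-0.114 -0.021  0.172]
 [-0.103 -0.021  0.16 ]
 [-0.099 -0.022  0.161]
 [-0.093  0.012  0.154]]
```

Call:
move_arm:
  motion:
    - {"jaw": 0,"dx": 0.6,"dy": 0,"dz": 1.2,"turn": 0}
    - {"jaw": 0,"dx": 1.1,"dy": 0,"dz": 2.4,"turn": 0}
    - {"jaw": 0,"dx": 1.5,"dy": 0,"dz": 3.4,"turn": 0}
    - {"jaw": 0,"dx": 1.7,"dy": 0,"dz": 4.2,"turn": 0}
    - {"jaw": 0,"dx": 1.7,"dy": 0,"dz": 4.6,"turn": 0}

```text
clock: 14.98
tool_pos: [0.5616, -0.2749, 0.2762]
ee_rot: [-0.003, -0.155, 0.988, 0.002]
ft_force: [-9.9, 3.1, 35.3]
gripper_width: 0.001
grasp_force: 17.7
```

```bash
python3 mv.py; python3 lid.py
```

```text
t 14.97 pos [ 0.5616 -0.2749  0.2762] yaw 107.8 down 1.0000 j [ 0.43  0.85 -0.09  1.67  0.11  0.63  2.16] F [-9.9  3.1 35.3] w 0.001 g 17.7 tip(car) [-0.042   0.0274]
lid (np.int64(3176), np.float64(0.010000000000000009)) z [0.08882532 0.10487047 0.19244501]
hasp pts 592 [[-0.2   -0.018  0.016]
 [-0.192 -0.007  0.022]
 [-0.158 -0.003  0.113]
 [-0.153 -0.021  0.114]
 [-0.144 -0.014  0.107]
 [-0.136 -0.014  0.102]
 [-0.12  -0.017  0.095]
 [-0.112  0.006  0.094]
 [-0.105  0.007  0.054]
 [-0.098 -0.024  0.09 ]
 [-0.092  0.014  0.083]]
```

```bash
python3 - <<'E'
from h import *
for n in('top','side'):
    d=np.load(n+'0.npz');K=car(d['W']);im=d['color']
    m=(im.min(-1)>130)&(abs(K[...,2]-.019)<.006)&(K[...,0]>-.36)&(K[...,0]<-.12)&(abs(K[...,1])<.12)
    Q=K[m]; print(n,len(Q),np.percentile(Q[:,:2],[1,99],axis=0), cv2.minAreaRect((Q[:,:2]*1000).astype(np.float32)))
E
python3 mv.py
```

```text
top 648 [[-0.26057247 -0.11573899]
 [-0.12866925  0.03761066]] ((-184.6023712158203, -42.26005554199219), (61.076019287109375, 181.944091796875), 41.990177154541016)
side 872 [[-0.2614866  -0.04114983]
 [-0.18467478  0.03643367]] ((-186.740234375, -44.9671630859375), (61.63513946533203, 182.3719940185547), 39.79893493652344)
t 15.03 pos [ 0.5615 -0.2748  0.2764] yaw 107.8 down 1.0000 j [ 0.43  0.85 -0.09  1.67  0.11  0.63  2.16] F [-5.5  1.1 12.6] w -0.003 g 6.6 tip(car) [-0.042   0.0275]
```

Call:
move_arm:
  motion:
    - {"jaw": 0,"dx": 0,"dy": 0,"dz": -3,"turn": 0}
    - {"jaw": 0,"dx": 0,"dy": 0,"dz": -7,"turn": 10}
    - {"jaw": 3,"dx": 3,"dy": 0,"dz": -10,"turn": 20}
    - {"jaw": 6,"dx": 7,"dy": 0,"dz": -10,"turn": 30}
    - {"jaw": 6,"dx": 10,"dy": 0,"dz": -10,"turn": 40}

```text
clock: 15.65
tool_pos: [0.466, -0.3062, 0.3756]
ee_rot: [-0.002, 0.195, 0.981, 0.0]
ft_force: [-0.4, 0.0, -0.8]
gripper_width: 0.634
grasp_force: 0.0
```

```bash
python3 lid.py;python3 -c "
from h import *
print(wor(-.185,.02),wor(-.15,.02))"; python3 mv.py
```

```text
lid (np.int64(4070), np.float64(0.020000000000000004)) z [0.09031817 0.10491911 0.10874809]
hasp pts 714 [[-0.2    0.001  0.017]
 [-0.19   0.022  0.502]
 [-0.175 -0.01   0.312]
 [-0.159 -0.001  0.111]
 [-0.154  0.001  0.115]
 [-0.144 -0.022  0.105]
 [-0.135  0.02   0.102]
 [-0.116  0.004  0.089]
 [-0.108 -0.023  0.092]
 [-0.099  0.019  0.085]
 [-0.093 -0.016  0.09 ]]
[ 0.4278742  -0.32614701] [ 0.46116118 -0.31533142]
t 15.70 pos [ 0.4619 -0.3079  0.3753] yaw 66.9 down 1.0000 j [ 0.44  0.64  0.1   1.82 -0.09  0.7   1.76] F [-4.5 -0.2  0.1] w 0.699 g 0.0 tip(car) [-0.147   0.0269]
```

Call:
move_arm:
  motion:
    - {"jaw": 6,"dx": 0.5,"dy": -0.5,"dz": 0,"turn": 10}
    - {"jaw": 6,"dx": 1,"dy": -1,"dz": 1,"turn": 20}
    - {"jaw": 6,"dx": 1.5,"dy": -1.5,"dz": 2,"turn": 30}
    - {"jaw": 6,"dx": 2.2,"dy": -2.5,"dz": 3,"turn": 40}
    - {"jaw": 6,"dx": 2.2,"dy": -2.5,"dz": 4,"turn": 48.9}

```text
clock: 16.32
tool_pos: [0.4369, -0.3209, 0.3349]
ee_rot: [-0.002, 0.584, 0.812, -0.001]
ft_force: [0.8, 0.5, -0.5]
gripper_width: 0.703
grasp_force: 0.0
```

```bash
python3 -c "
from h import *
for x in (-.18,-.17,-.15):print(wor(x,.022))
c=shot('side');save(c,'s7',(220,120,400,270),4)"; python3 mv.py .432 -.3227 .212 18
```

```text
[ 0.43201145 -0.32269982]
[ 0.44152202 -0.31960965]
[ 0.46054315 -0.31342931]
t 16.38 pos [ 0.4372 -0.3201  0.3336] yaw 18.4 down 1.0000 j [ 0.36  0.71  0.31  1.9  -0.36  0.59  1.22] F [ 0.1  0.5 -0.3] w 0.706 g 0.0 tip(car) [-0.1742  0.0229]
dx -0.09 dy -0.58 dz 12.16 turn 0.4
```

View pics/s7.png

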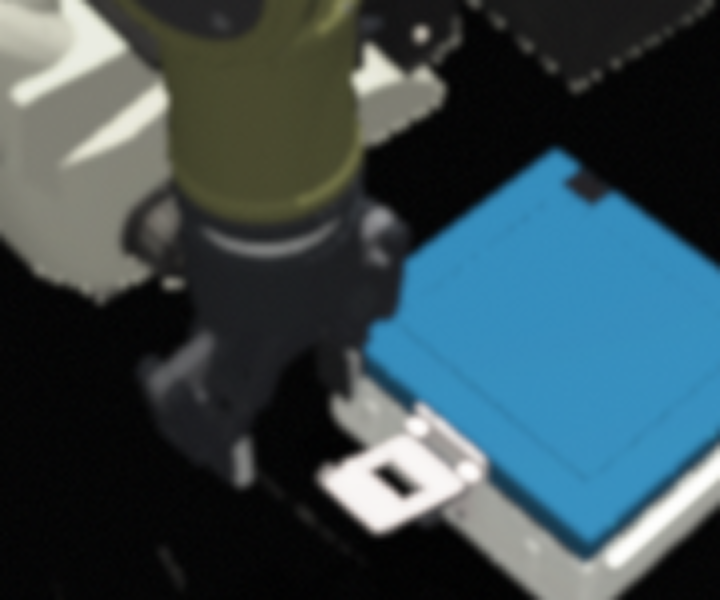

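Call:
move_arm:
  motion:
    - {"jaw": 8.5,"dx": 0,"dy": -1.6,"dz": 2,"turn": 0.4}
    - {"jaw": 8.5,"dx": 0,"dy": -1.6,"dz": 4.5,"turn": 0.4}
    - {"jaw": 8.5,"dx": 0,"dy": -1.6,"dz": 7.5,"turn": 0.4}
    - {"jaw": 8.5,"dx": 0,"dy": -1.6,"dz": 10.3,"turn": 0.4}
    - {"jaw": 8.5,"dx": 0,"dy": -1.6,"dz": 12.9,"turn": 0.4}

```text
clock: 17.0
tool_pos: [0.4225, -0.3252, 0.2055]
ee_rot: [-0.002, 0.583, 0.813, -0.0]
ft_force: [0.3, -0.8, 0.9]
gripper_width: 0.997
grasp_force: 0.4
```

```bash
python3 lid.py; python3 mv.py
```

```text
lid (np.int64(4028), np.float64(0.020000000000000004)) z [0.09000316 0.10492862 0.1087546 ]
hasp pts 747 [[-0.2   -0.006  0.022]
 [-0.189 -0.015  0.012]
 [-0.147 -0.01   0.046]
 [-0.14  -0.004  0.394]
 [-0.134  0.022  0.149]
 [-0.128 -0.02   0.053]
 [-0.118  0.011  0.098]
 [-0.11   0.014  0.08 ]
 [-0.105 -0.005  0.08 ]
 [-0.099  0.022  0.085]
 [-0.093 -0.016  0.092]]
t 17.05 pos [ 0.4219 -0.3246  0.2029] yaw 18.7 down 1.0000 j [ 0.48  0.91  0.15  1.98 -0.44  0.29  1.32] F [ 0.   0.2 -1.9] w 0.996 g 0.0 tip(car) [-0.1902  0.0233]
```

Call:
move_arm:
  motion:
    - {"jaw": 8.5,"dx": 0,"dy": 0.7,"dz": 0.6,"turn": 0}
    - {"jaw": 8.5,"dx": 0,"dy": 1.3,"dz": 0.9,"turn": 0}
    - {"jaw": 8.5,"dx": 0,"dy": 2.0,"dz": 1.1,"turn": 0}
    - {"jaw": 8.5,"dx": 0,"dy": 2.5,"dz": 1.2,"turn": 0}
    - {"jaw": 8.5,"dx": 0,"dy": 2.8,"dz": 1.3,"turn": 0}

```text
clock: 17.68
tool_pos: [0.4424, -0.3185, 0.1954]
ee_rot: [-0.006, 0.586, 0.81, -0.004]
ft_force: [-26.1, -3.3, 29.8]
gripper_width: 0.994
grasp_force: 9.1
```

```bash
python3 lid.py; python3 mv.py
```

```text
lid (np.int64(3953), np.float64(0.020000000000000004)) z [0.09168375 0.10496159 0.10909612]
hasp pts 523 [[-0.2    0.013  0.017]
 [-0.193 -0.01   0.018]
 [-0.123 -0.016  0.025]
 [-0.118 -0.019  0.031]
 [-0.115  0.011  0.036]
 [-0.112 -0.004  0.043]
 [-0.107 -0.017  0.058]
 [-0.103 -0.007  0.069]
 [-0.101 -0.016  0.077]
 [-0.099 -0.005  0.085]
 [-0.093 -0.022  0.09 ]]
t 17.73 pos [ 0.4423 -0.3185  0.1955] yaw 18.2 down 0.9999 j [ 0.44  0.94  0.17  1.94 -0.45  0.31  1.29] F [-21.   -2.   22.4] w 0.995 g 8.6 tip(car) [-0.1689  0.0228]
```

```bash
python3 - <<'E'
from h import *
np.set_printoptions(precision=3,suppress=True,linewidth=150)
for n in('side','top'):
    c=shot(n);K=car(c['W']);im=c['color']
    m=(im.max(-1)<110)&(K[...,0]<-.085)&(K[...,0]>-.26)&(K[...,1]>-.03)&(K[...,1]<.06)&(K[...,2]>.028)&(K[...,2]<.14)
    Q=K[m]; print(n,len(Q))
    for z in np.arange(.025,.14,.01):
        q=Q[abs(Q[:,2]-z-.005)<.005]
        if len(q): print(round(z,3),len(q),'x',np.sort(q[:,0])[[0,len(q)//2,-1]],'y',np.sort(q[:,1])[[0,len(q)//2,-1]])
    g=(im.min(-1)>120)&(abs(K[...,1])<.026)&(K[...,0]<-.092)&(K[...,0]>-.14)&(K[...,2]>.012)&(K[...,2]<.1); q=K[g]; print('hasp',q[np.argsort(q[:,2])][::max(1,len(q)//12)])
print(np.round(ctrl.sense()['ft_force'],1),np.round(ctrl.sense()['torque'],2))
E
```

```text
side 956
0.035 18 x [-0.22  -0.127 -0.107] y [-0.008  0.024  0.033]
0.045 71 x [-0.226 -0.113 -0.103] y [-0.022  0.007  0.032]
0.055 33 x [-0.226 -0.127 -0.104] y [-0.008  0.016  0.028]
0.065 27 x [-0.226 -0.213 -0.102] y [0.01  0.013 0.021]
0.075 39 x [-0.239 -0.128 -0.085] y [-0.026  0.012  0.031]
0.085 165 x [-0.243 -0.212 -0.085] y [-0.029  0.017  0.033]
0.095 141 x [-0.243 -0.206 -0.087] y [-0.03   0.013  0.032]
0.105 101 x [-0.242 -0.203 -0.1  ] y [0.004 0.01  0.033]
0.115 106 x [-0.241 -0.197 -0.101] y [0.003 0.011 0.034]
0.125 126 x [-0.239 -0.203 -0.101] y [0.003 0.012 0.033]
0.135 129 x [-0.238 -0.214 -0.105] y [0.008 0.019 0.035]
hasp [[-0.117 -0.     0.02 ]
 [-0.119  0.017  0.026]
 [-0.115  0.014  0.029]
 [-0.115  0.002  0.034]
 [-0.114 -0.006  0.039]
 [-0.117  0.016  0.045]
 [-0.109 -0.015  0.053]
 [-0.106  0.015  0.062]
 [-0.103 -0.003  0.068]
 [-0.103 -0.018  0.073]
 [-0.1   -0.012  0.078]
 [-0.097 -0.     0.086]
 [-0.097 -0.02   0.093]]
top 0
hasp []
[-20.4  -2.1  22.7] [-0.01  1.93  0.14]
```

Call:
move_arm:
  motion:
    - {"jaw": 8.5,"dx": 0,"dy": -1.5,"dz": -0.5,"turn": 0}
    - {"jaw": 8.5,"dx": 0,"dy": -4,"dz": -1,"turn": 0}
    - {"jaw": 6,"dx": 0,"dy": -4,"dz": -5,"turn": 0}
    - {"jaw": 2.5,"dx": 0,"dy": -4,"dz": -10,"turn": -10}
    - {"jaw": 2.5,"dx": 0,"dy": -4,"dz": -13,"turn": -20}

```text
clock: 18.45
tool_pos: [0.412, -0.3293, 0.326]
ee_rot: [-0.0, 0.431, 0.902, -0.0]
ft_force: [0.5, -0.3, -0.5]
gripper_width: 0.37
grasp_force: 0.0
```

Call:
move_arm:
  motion:
    - {"jaw": 2.5,"dx": 0,"dy": 0,"dz": 0,"turn": -10}
    - {"jaw": 2.5,"dx": 0,"dy": 0,"dz": 0,"turn": -20}
    - {"jaw": 2.5,"dx": 0,"dy": 0,"dz": 0,"turn": -30}
    - {"jaw": 2.5,"dx": 0,"dy": 0,"dz": 0,"turn": -40}
    - {"jaw": 2.5,"dx": 0,"dy": 0,"dz": 0,"turn": -50}

```text
clock: 19.08
tool_pos: [0.4117, -0.3291, 0.324]
ee_rot: [-0.001, 0.009, 1.0, 0.001]
ft_force: [-0.4, 0.1, -0.4]
gripper_width: 0.297
grasp_force: 0.0
```

```bash
python3 lid.py; python3 -c "
from h import *
print(wor(-.15,0))"; python3 mv.py .4673 -.3344 .21 108
```

```text
lid (np.int64(3981), np.float64(0.020000000000000004)) z [0.08939561 0.1049478  0.10871477]
hasp pts 571 [[-0.2   -0.024  0.016]
 [-0.192 -0.003  0.017]
 [-0.124  0.015  0.025]
 [-0.118  0.012  0.031]
 [-0.115  0.015  0.036]
 [-0.112 -0.022  0.036]
 [-0.105  0.015  0.061]
 [-0.103  0.009  0.065]
 [-0.1   -0.012  0.076]
 [-0.098 -0.018  0.091]
 [-0.092  0.014  0.09 ]]
[ 0.46734152 -0.33435255]
t 19.12 pos [ 0.4116 -0.3292  0.324 ] yaw 89.2 down 1.0000 j [ 0.62  0.68 -0.06  1.94  0.07  0.52  2.07] F [-0.3 -0.   0.3] w 0.294 g 0.0 tip(car) [-0.2014  0.0221]
dx -5.58 dy -0.44 dz 11.40 turn -18.8
```

Call:
move_arm:
  motion:
    - {"jaw": 2.5,"dx": -1.2,"dy": -0.1,"dz": 0,"turn": -6}
    - {"jaw": 2.5,"dx": -2.4,"dy": -0.2,"dz": 3,"turn": -12}
    - {"jaw": 2.5,"dx": -3.6,"dy": -0.3,"dz": 6,"turn": -18.8}
    - {"jaw": 2.5,"dx": -4.8,"dy": -0.4,"dz": 9,"turn": -18.8}
    - {"jaw": 2.5,"dx": -5.6,"dy": -0.4,"dz": 11.4,"turn": -18.8}

```text
clock: 19.75
tool_pos: [0.4675, -0.3343, 0.2083]
ee_rot: [-0.001, -0.15, 0.989, 0.001]
ft_force: [-0.0, -0.4, 0.2]
gripper_width: 0.293
grasp_force: 0.0
```

```bash
python3 -c "
from h import *
print(wor(-.125,-.001))";python3 mv.py .4914 -.3276 .208 108; python3 - <<'E'
from h import *
c=shot('side');K=car(c['W']);im=c['color']
m=(im.max(-1)<110)&(K[...,0]<-.1)&(K[...,0]>-.2)&(abs(K[...,1])<.06)&(K[...,2]>.028)&(K[...,2]<.2); Q=K[m]
for z in np.arange(.03,.18,.01):
    q=Q[abs(Q[:,2]-z-.005)<.005]
    if len(q)>3: print(round(z,3),len(q),'x',np.sort(q[:,0])[[1,-2]].round(3),'y',np.sort(q[:,1])[[1,-2]].round(3))
E
```

```text
[ 0.49142695 -0.32757818]
t 19.75 pos [ 0.4675 -0.3343  0.2083] yaw 107.2 down 1.0000 j [ 0.6   0.92 -0.1   1.85  0.2   0.39  2.22] F [-0.  -0.4  0.2] w 0.293 g 0.0 tip(car) [-0.1498  0.    ]
dx -2.48 dy -0.07 dz 0.03 turn -0.8
0.03 9 x [-0.156 -0.146] y [-0.019  0.013]
0.04 26 x [-0.16  -0.147] y [-0.025  0.019]
0.05 43 x [-0.16  -0.104] y [-0.027  0.018]
0.06 30 x [-0.161 -0.148] y [-0.023  0.019]
0.07 29 x [-0.162 -0.149] y [-0.027  0.017]
0.08 89 x [-0.163 -0.14 ] y [-0.043  0.044]
0.09 59 x [-0.163 -0.138] y [-0.044  0.046]
0.1 77 x [-0.166 -0.145] y [-0.052  0.052]
0.11 51 x [-0.167 -0.16 ] y [-0.058  0.055]
0.12 58 x [-0.167 -0.154] y [-0.058  0.057]
0.13 81 x [-0.169 -0.142] y [-0.06   0.059]
0.14 58 x [-0.168 -0.144] y [-0.043 -0.017]
0.15 36 x [-0.16  -0.142] y [-0.042 -0.03 ]
0.16 45 x [-0.184 -0.138] y [-0.039 -0.003]
0.17 111 x [-0.187 -0.131] y [-0.038  0.015]
```

Call:
move_arm:
  motion:
    - {"jaw": 2.5,"dx": -1,"dy": 0,"dz": 0.5,"turn": -0.8}
    - {"jaw": 2.5,"dx": -2,"dy": 0,"dz": 0.7,"turn": -0.8}
    - {"jaw": 2.5,"dx": -2.8,"dy": 0,"dz": 0.7,"turn": -0.8}
    - {"jaw": 2.5,"dx": -3.4,"dy": 0,"dz": 0.7,"turn": -0.8}
    - {"jaw": 2.5,"dx": -3.8,"dy": 0,"dz": 0.7,"turn": -0.8}

```text
clock: 20.42
tool_pos: [0.4962, -0.3258, 0.2014]
ee_rot: [-0.011, -0.155, 0.988, 0.002]
ft_force: [-15.1, -6.2, -1.6]
gripper_width: 0.29
grasp_force: 7.2
```

```bash
python3 lid.py; python3 mv.py
```

```text
lid (np.int64(3076), np.float64(0.020000000000000004)) z [0.09013235 0.10509681 0.17518504]
hasp pts 108 [[-0.2   -0.015  0.021]
 [-0.198 -0.022  0.016]
 [-0.197  0.001  0.017]
 [-0.196 -0.014  0.019]
 [-0.194  0.01   0.019]
 [-0.192 -0.004  0.018]
 [-0.191 -0.011  0.016]
 [-0.189  0.     0.021]
 [-0.186 -0.012  0.015]
 [-0.134 -0.018  0.052]
 [-0.117  0.006  0.025]]
t 20.48 pos [ 0.4964 -0.3257  0.2012] yaw 107.9 down 0.9998 j [ 0.55  0.94 -0.09  1.78  0.19  0.44  2.2 ] F [-12.   -5.   -1.2] w 0.292 g 6.2 tip(car) [-0.1196 -0.0008]
```

Call:
move_arm:
  motion:
    - {"jaw": 2.5,"dx": -0.3,"dy": 0,"dz": 0,"turn": 0}
    - {"jaw": 2.5,"dx": -0.5,"dy": 0,"dz": 0,"turn": 0}
    - {"jaw": 2.5,"dx": -0.7,"dy": 0,"dz": 0,"turn": 0}
    - {"jaw": 2.5,"dx": -0.8,"dy": 0,"dz": 0,"turn": 0}
    - {"jaw": 2.5,"dx": -0.8,"dy": 0,"dz": 0,"turn": 0}

```text
clock: 21.1
tool_pos: [0.5052, -0.3231, 0.2013]
ee_rot: [-0.008, -0.156, 0.988, 0.001]
ft_force: [-10.7, -5.4, -2.9]
gripper_width: 0.295
grasp_force: 0.0
```

```bash
python3 mv.py
```

```text
t 21.10 pos [ 0.5052 -0.3231  0.2013] yaw 107.9 down 0.9999 j [ 0.54  0.95 -0.09  1.76  0.19  0.45  2.2 ] F [-10.7  -5.4  -2.9] w 0.295 g 0.0 tip(car) [-0.1106 -0.001 ]
```

Call:
move_arm:
  motion:
    - {"jaw": 2.5,"dx": -0.2,"dy": 0,"dz": 0.2,"turn": 0}
    - {"jaw": 2.5,"dx": -0.4,"dy": 0,"dz": 0.3,"turn": 0}
    - {"jaw": 2.5,"dx": -0.4,"dy": 0,"dz": 0.3,"turn": 0}
    - {"jaw": 2.5,"dx": -0.4,"dy": 0,"dz": 0.3,"turn": 0}
    - {"jaw": 2.5,"dx": -0.4,"dy": 0,"dz": 0.3,"turn": 0}

```text
clock: 21.72
tool_pos: [0.5061, -0.3227, 0.1981]
ee_rot: [-0.012, -0.155, 0.988, 0.002]
ft_force: [-16.8, -6.2, 0.2]
gripper_width: 0.293
grasp_force: 0.0
```

Call:
move_arm:
  motion:
    - {"jaw": 2.5,"dx": 1,"dy": 0,"dz": 0,"turn": 0}
    - {"jaw": 2.5,"dx": 3,"dy": 0,"dz": 0,"turn": 0}
    - {"jaw": 2.5,"dx": 6,"dy": 0,"dz": -2,"turn": 0}
    - {"jaw": 2.5,"dx": 9,"dy": 0,"dz": -6,"turn": 0}
    - {"jaw": 2.5,"dx": 9,"dy": 0,"dz": -12,"turn": 0}

```text
clock: 22.35
tool_pos: [0.4267, -0.3485, 0.32]
ee_rot: [-0.004, -0.156, 0.988, 0.002]
ft_force: [1.9, -0.7, -0.3]
gripper_width: 0.292
grasp_force: 0.0
```

```bash
python3 mv.py; python3 lid.py; python3 - <<'E'
from h import *
np.set_printoptions(precision=3,suppress=True)
c=shot('side');K=car(c['W']);im=c['color']
m=(abs(K[...,1])<.026)&(K[...,0]<-.09)&(K[...,0]>-.15)&(K[...,2]>.008)&(K[...,2]<.1)
br=m&(im.min(-1)>110); dk=m&(im.max(-1)<110)
for nm,q in(('bright',K[br]),('dark',K[dk])):
    q=q[np.argsort(q[:,2])]; print(nm,len(q)); print(q[::max(1,len(q)//14)])
E
```

```text
t 22.35 pos [ 0.4267 -0.3485  0.32  ] yaw 107.9 down 1.0000 j [ 0.69  0.71 -0.16  1.87  0.19  0.58  2.3 ] F [ 1.9 -0.7 -0.3] w 0.292 g 0.0 tip(car) [-0.1931 -0.0009]
lid (np.int64(4016), np.float64(0.020000000000000004)) z [0.09036966 0.10495402 0.10863968]
hasp pts 358 [[-0.2   -0.006  0.017]
 [-0.195 -0.019  0.016]
 [-0.189 -0.013  0.018]
 [-0.101 -0.02   0.021]
 [-0.099 -0.021  0.036]
 [-0.098 -0.008  0.036]
 [-0.098  0.002  0.068]
 [-0.097 -0.006  0.077]
 [-0.097  0.012  0.056]
 [-0.096  0.019  0.085]
 [-0.093 -0.008  0.051]]
bright 267
[[-0.097 -0.01   0.017]
 [-0.1   -0.011  0.021]
 [-0.096 -0.019  0.026]
 [-0.094 -0.007  0.039]
 [-0.098 -0.016  0.046]
 [-0.098  0.008  0.054]
 [-0.097  0.015  0.06 ]
 [-0.099  0.004  0.067]
 [-0.098 -0.021  0.072]
 [-0.092 -0.024  0.08 ]
 [-0.097  0.01   0.085]
 [-0.097 -0.005  0.087]
 [-0.096 -0.008  0.089]
 [-0.096  0.013  0.092]
 [-0.092 -0.02   0.094]]
dark 77
[[-0.099 -0.022  0.017]
 [-0.101  0.021  0.021]
 [-0.11  -0.008  0.046]
 [-0.111  0.001  0.048]
 [-0.113  0.005  0.05 ]
 [-0.11   0.001  0.051]
 [-0.101  0.005  0.052]
 [-0.109 -0.001  0.053]
 [-0.097  0.003  0.054]
 [-0.099 -0.002  0.054]
 [-0.107  0.005  0.055]
 [-0.101 -0.004  0.055]
 [-0.1   -0.006  0.056]
 [-0.103 -0.007  0.056]
 [-0.108 -0.006  0.057]
 [-0.099  0.011  0.078]]
```

```bash
python3 - <<'E'
from h import *
def f(W,im):
    K=car(W);m=(abs(K[...,1])<.007)&(K[...,0]<-.1)&(K[...,0]>-.125)&(K[...,2]>.03)&(K[...,2]<.075)&(im.max(-1)<110);q=K[m]
    print(len(q),np.percentile(q,[5,50,95],axis=0).round(4).tolist(), 'top', [np.median(q[abs(q[:,0]-x)<.003][:,2]).round(4) for x in(-.104,-.108,-.112)])
d=np.load('side0.npz');f(d['W'],d['color']); 
for _ in range(2): c=shot('side');f(c['W'],c['color'])
s=ctrl.sense();print(s['ft_force'].round(1) if hasattr(s['ft_force'],'round') else s['ft_force'])
E
```

```text
20 [[-0.1137, -0.0067, 0.0475], [-0.1112, -0.001, 0.0509], [-0.1083, 0.0058, 0.0546]] top [np.float64(0.0524), np.float64(0.0519), np.float64(0.0507)]
44 [[-0.1132, -0.0065, 0.0486], [-0.1082, -0.0003, 0.0538], [-0.1014, 0.005, 0.0573]] top [np.float64(0.0554), np.float64(0.0538), np.float64(0.0504)]
42 [[-0.113, -0.0064, 0.048], [-0.1076, 0.0001, 0.0528], [-0.1012, 0.0055, 0.0561]] top [np.float64(0.0545), np.float64(0.0522), np.float64(0.0512)]
[ 0.   0.3 -0.3]
```

```bash
python3 -c "
from cell import ctrl
print(ctrl.close_job())"
```

```text
the job is handed in; nothing more can be done
None
```

The orange-capped flask lies flat in the carrier, the lid is shut, the hasp is home and the catch nose is back down, all going by the camera depth readings; the job is handed in and no verdict came back.

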